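# Lock the cover of the brush-trimming jig with a T-head key

### The arm

A 6-joint arm with a two-finger parallel gripper is mounted at the origin on a cart in front of the work surface, level with it; the furniture and walls round the work are solid. World frame = base frame: x ahead of the robot, y to its left, z up, the work surface at z = 0. Lengths are in mm, angles in rad, forces in N, time in s.
With the tool pointing down it reaches from about 350 to 850 mm from the base axis. Payload 8.1 kg.
Tool frame: the origin (TCP) lies on the mounting face of the last link; the fingertips stand 186 mm ahead of it and the grasp point (between the pads) lies 167 mm ahead of it (robot.grip_depth is the distance from the TCP to the grasp point, in mm); z points along the fingers, y is the line along which they close (so a half turn about z gives the same grasp; the last joint's range is limited). The gripper opens to 93 mm and grips with 3 to 60 N. Pads are 15 mm wide; open, the fingers measure 128 mm over their backs; the gripper's body (75 mm by 188 mm) begins 65 mm behind the grasp point.
Start: joints at [1.175, 0.13, 1.488, -0, 1.523, -0.085], TCP at [183.471, 571.266, 404.735] pointing down, gripper open.
Joint ranges: [-2.96, 2.96], [-0.89, 2.26], [0.02, 2.5], [-1.34, 4.48], [0, 2.73], [-2.66, 2.66]. Speed limits (rad/s): [2.39, 2.39, 2.79, 3.14, 3.14, 3.14].

### API

Orientations are given as a unit quaternion [x, y, z, w].
In Python, from bench import robot, viewer gives the robot as it stands. The module is installed in compiled form; this text tells all that it offers.
- The arm moves only by the tool move_arm, never from a script. Its argument "moves" is a list of rows, each a list of 7 numbers: the shift along the tool's x, y, z in m, then the turn, a rotation vector about the tool's x, y, z in degrees, then the opening in per cent of the stroke, from 0 (shut) to 100 (fully open). A call has 1 to 12 rows; each row is the pose to reach, as a shift and turn from the pose commanded when the call began, along the tool's axes at that moment; what a row does not reach only later rows make up. A row lasts 1/8 s, in which the tool goes at most 62.5 mm and 10.7 degrees, less where a joint would pass 70% of its speed; a pose out of reach is approached as far as the arm can. A call with a gripper value outside its range is refused whole. The fingers move at their own pace and stop on an object; the grip force is fixed at half the most. Time passes only in rows, so rows that repeat a pose let the fingers close. It gives the time, the measured TCP pose, the force, the opening and the grip force at its end, in the units of the state.
- robot.get_state(): the state, without advancing time (a new reading comes with each control period).
- viewer.get_image(name): name is "scene" or "top" or "wrist"; returns a dict with "color" (420x560x3 uint8, red, green, blue), "fx", "fy", "cx", "cy" (pixels), "xyz" and "rotation" of the camera in the world. Camera axes: x right, y up, looking along -z (the intrinsics and any distortion apply to the point x, -y, -z); pixel columns grow to the right and rows downward; lengths in mm; the calibration is good to about 2 mm. A picture is of the moment at which its call begins. There is no depth.
- robot.hand_in(): hands the job in; it is judged then, once.
The state is a dict: "time": time; "q": joint angles; "qd": joint speeds; "joint_efforts": joint torques, N m; "tcp_pos": TCP position; "tool_rot": TCP orientation; "ft_force": force on the tool from outside, world axes, zero at the start; "ft_torque": the same for the moment, N m; "width": finger opening in mm; "finger_force": force on a finger pad.
Only numpy, scipy, OpenCV 4.12 (cv2) and the standard library are available. Lean on these libraries where they do the work, as an engineer would, in place of code of your own. Each camera call takes 0.05 s, during which the arm holds its last target. There are 200 camera calls.

### The job

Press the raised blue cover of the sloping brush jig fully shut. Then take the red-handled T-head key out of its wooden park block, put its head lengthwise through the slot in the cover and the deck below until its collar rests on the cover, turn it a quarter turn either way so that the handle lies across the slot and the head locks under the deck, and let go. Leave the tin can where it stands.

Things in the scene. Friction and masses are not known exactly. Their poses are not given: they have to be found in the camera images.
- cover (a joint): opening angle (rad) of the jig's blue cover, a plate 130 mm long, 170 wide, 5 thick, hinged along its upper, far edge. 0 = shut against a hard stop, parallel to the steel deck, its top face 19 mm above the deck's; grows as the near edge rises (at most 1.0). The stiff hinge holds it where it is left; about 2 N down at the pad shuts it. Its 26 x 60 mm slot then lies over the deck's slot
- cover_pad (a point): centre of the thin black rubber pad (20 x 50 mm) on the cover's top face near its free edge, the place to press; 115 mm from the hinge line. Moves with the cover: when shut it lies at x = -50 mm, y = 0, z = 19 mm in the axes of slot. z is normal to the cover, x points up it to the hinge
- slot (a point): centre of the slot in the jig's fixed steel deck, at its top face (100 mm above the worktop). z: the deck's normal, 30 degrees from vertical, leaning to the jig's front; x: up the slope, away from the robot; y: level, along the slot. Slot 54 mm (y) by 22 mm (x); deck 160 (x) by 200 (y), 8 thick, clear below. Brushes lie on it 33 mm or more from the slot's centre. Jig turned up to 20 degrees
- locked_head (a point): where the centre of the key's head comes to lie when locked: 18 mm below slot along the deck's normal; same axes
- key_grip (a point): centre of the key's red handle, a flat bar 56 mm long (x), 18 thick (y: pinch it here), 44 high (z, away from the head). On the same axis: a round collar, diameter 50 mm, 6 thick, underside 36 mm below this point; under it a 12 mm shank, 32 long, then the T-head. Key 105 mm long, 0.16 kg. It starts upright in the park block, collar on the block's top
- key_head (a point): centre of the key's steel T-head, 73 mm below key_grip: 44 mm long (x, parallel to the handle), 13 mm wide (y), 10 mm thick, with a 4 mm lead-in nose beneath; 37 mm below the collar's underside. With the collar resting on the shut cover, the head lies under the deck with 5 mm of play
- park_block: wooden block fixed to the worktop, 90 x 70 x 55 mm high, origin at the centre of its underside, with a 52 mm (x) by 22 mm (y) pocket, 50 mm deep, in its top, in which the key's head hangs. It stands left or right of the jig. (At the right edge of the worktop, near x 0.55, y -0.31 m, a fixed wooden box stands with its lid up, 250 mm high: pass above it)
- can: open tin can, 73 mm wide, 85 mm high, origin at the centre of its underside; stands loose on the other side of the jig; a bystander
There are look-alikes about, which are no part of the job. Of the things like the part that bears key_grip, leave any that is green; of the rest the smaller one is meant.

How it is judged (in metres and radians):
On the way, in this order (a step that is already met when the one before it is completed fails the run):
1. the cover is pressed shut (value of joint cover below 0.06 rad), for 0.2 s.
2. the key's head has passed through the slot, lengthwise, to below the deck (distance between key_head and locked_head below 0.02 m and z of key_head in the frame of slot below -0.0115 m and angle between the x axis of key_head and the y axis of slot, either way round below 0.45 rad), for 0.1 s.
At the end, for the whole second after the job is handed in: The cover is shut (within 0.06 rad); the key stands in the slot square to the deck (within 0.2 rad) with its head under the deck, its centre within 20 mm of the locked place, and its handle and head lie across the slot (a quarter turn from lengthwise, within 0.35 rad) (value of joint cover below 0.06 rad and distance between key_head and locked_head below 0.02 m and z of key_head in the frame of slot below -0.0115 m and angle between the z axis of key_head and the z axis of slot, either way round below 0.2 rad and angle between the x axis of key_head and the x axis of slot, either way round below 0.35 rad); the robot touches nothing.
It fails at once if the tin can is shifted by more than 30 mm or knocked over (distance of can from where it was at the start of the episode above 0.03 m or angle between can's own z axis and vertical above 0.5 rad).
It also fails if it takes over 64 s, if anything falls off the work surface, if the arm or the gripper's body presses on something with over 40 N, if the wrist force passes 120 N, or if a joint passes its speed limit or range.

## Working session

There is one attempt and no reset: what is moved stays moved. The work goes in short steps, Python scripts to look and compute and a tool call to move; the robot and the scene stay as the last step left them, time stands still between calls to the robot, and variables do not carry over. Pictures are saved under pics/ and viewed, at most 10 in all, crops included, and the job is handed in when it is done.

Besides the shell and the picture viewer there is one more tool, called as name([rows], argument=value, ...), one row to a line, values as JSON. move_arm: Moves the arm, as the interface text tells. Its arguments: {"type":"object","properties":{"moves":{"type":"array","items":{"type":"array","items":{"type":"number"}}}},"required":["moves"]}

```bash
mkdir -p pics; python3 - <<'E'
from bench import robot, viewer
import cv2,numpy as np
for n in("scene","top"):
    d=viewer.get_image(n); cv2.imwrite(f"pics/{n}0.png",cv2.resize(d["color"][:,:,::-1],(800,600),interpolation=cv2.INTER_CUBIC))
    print(n,{k:v for k,v in d.items() if k!="color"})
s=robot.get_state();print(s)
E
```

```text
scene {'fx': 403.6425651799218, 'fy': 403.6425651799218, 'cx': 282.2818267982218, 'cy': 211.08509818250766, 'xyz': array([ 144.77720502, -432.00807641,  582.36467335]), 'rotation': array([ 0.44074969, -0.14717922, -0.25595937,  0.84768083])}
top {'fx': 397.9504010900517, 'fy': 397.9504010900517, 'cx': 274.5622079746677, 'cy': 211.6537811575626, 'xyz': array([376.44122934, 151.67878411, 966.59540805]), 'rotation': array([ 0.05948527, -0.0690663 , -0.70307028,  0.70525423])}
{'time': 0.1, 'q': array([ 1.17457752e+00,  1.31066342e-01,  1.48918473e+00,  5.69421624e-06,
        1.52299408e+00, -8.53954131e-02]), 'qd': array([ 0.00061681, -0.00092629, -0.00191992,  0.00283175,  0.00069859,
        0.00183224]), 'joint_efforts': array([-3.15934394e-04, -5.61337888e+01, -4.93095946e+01,  7.68787600e-02,
        2.90755142e-02, -4.99739667e-05]), 'tcp_pos': array([183.39917494, 571.0624305 , 403.7957369 ]), 'tool_rot': array([ 1.54786931e-01,  9.87947531e-01, -8.01730010e-04, -1.99810930e-04]), 'ft_force': array([-0.3817769 ,  0.32637107, -0.01682145]), 'ft_torque': array([ 0.04764351, -0.01346363,  0.00046413]), 'finger_force': 0.0, 'width': 93.15262651055765}
```

View pics/scene0.png

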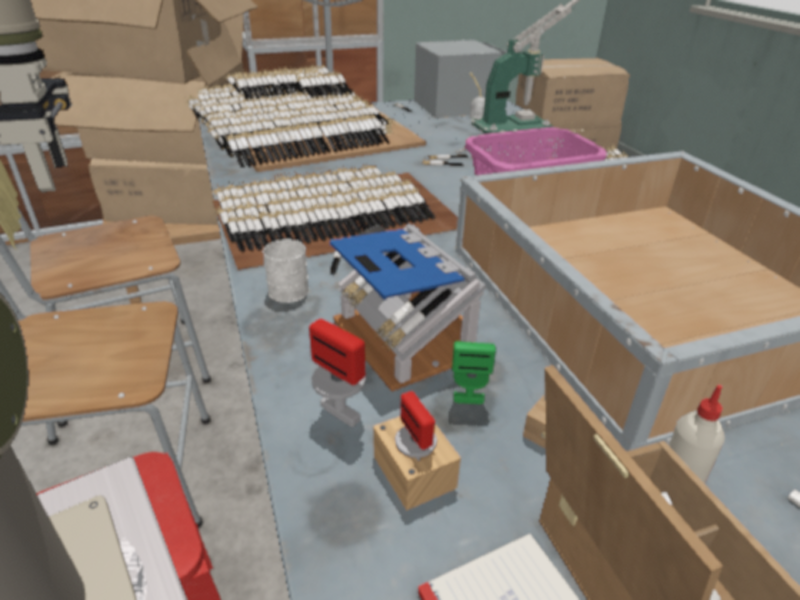

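View pics/top0.png

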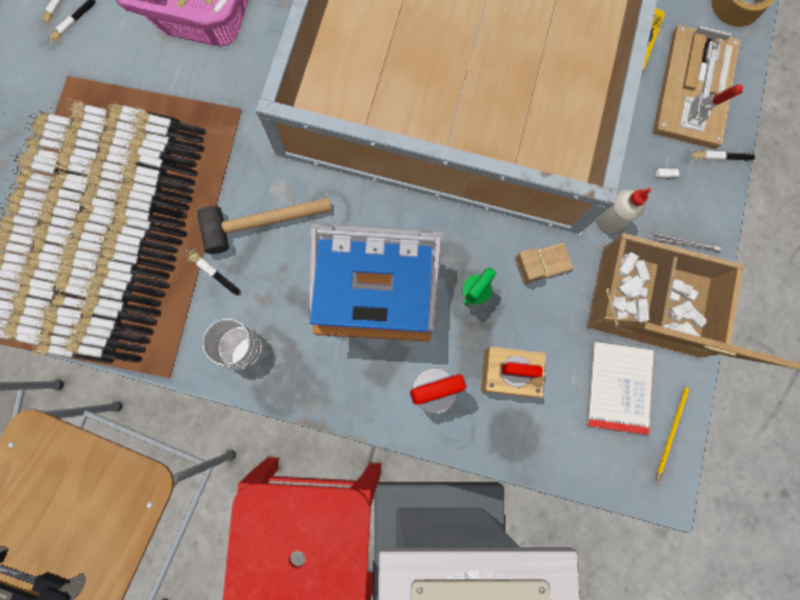

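```bash
cat > h.py <<'E'
import numpy as np,cv2
from scipy.spatial.transform import Rotation as R
from scipy.optimize import least_squares
CAM={'scene':(403.6425651799218,282.2818267982218,211.08509818250766,[144.77720502,-432.00807641,582.36467335],[0.44074969,-0.14717922,-0.25595937,0.84768083]),
'top':(397.9504010900517,274.5622079746677,211.6537811575626,[376.44122934,151.67878411,966.59540805],[0.05948527,-0.0690663,-0.70307028,0.70525423])}
def proj(n,P):
    f,cx,cy,x,q=CAM[n]; p=R.from_quat(q).inv().apply(np.atleast_2d(P)-x)
    return np.c_[cx-f*p[:,0]/p[:,2],cy+f*p[:,1]/p[:,2]]
def ray(n,u,v,z):
    f,cx,cy,x,q=CAM[n]; d=R.from_quat(q).apply([(u-cx)/f,-(v-cy)/f,-1.]); x=np.array(x)
    return x+d*(z-x[2])/d[2]
E
python3 - <<'E'
from bench import viewer
import cv2
for n,(x,y,w,h,s) in {"top":(210,148,180,135,4.4),"scene":(210,155,180,200,3)}.items():
    d=viewer.get_image(n)["color"][y:y+h,x:x+w,::-1]
    im=cv2.resize(d,None,fx=s,fy=s,interpolation=cv2.INTER_CUBIC)
    for i in range(0,w,20): cv2.putText(im,str(x+i),(int(i*s),8),0,.3,(0,255,255),1); cv2.line(im,(int(i*s),0),(int(i*s),im.shape[0]),(0,255,255),1) if 0 else cv2.line(im,(int(i*s),10),(int(i*s),16),(0,255,255),1)
    for i in range(0,h,20): cv2.putText(im,str(y+i),(0,int(i*s)+4),0,.3,(0,255,255),1)
    cv2.imwrite(f"pics/{n}1.png",im)
E
```

```text
(no output)
```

View pics/top1.png

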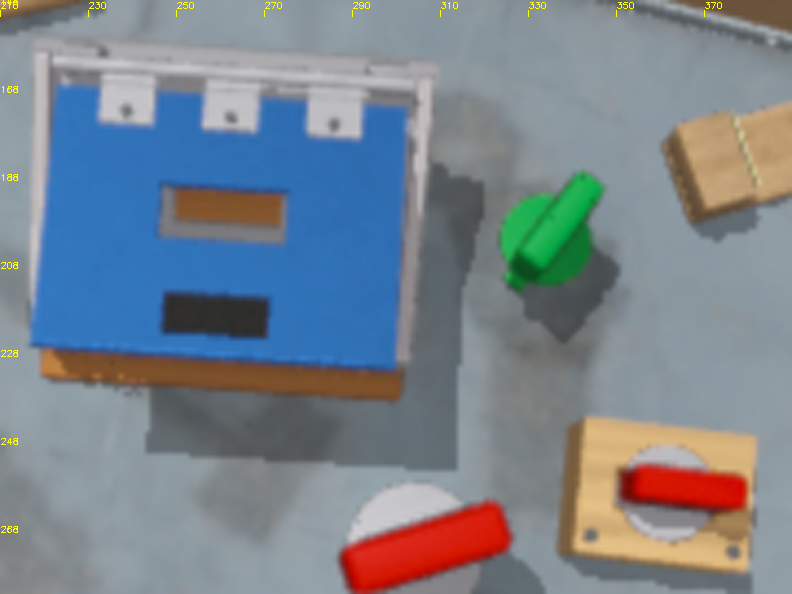

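View pics/scene1.png

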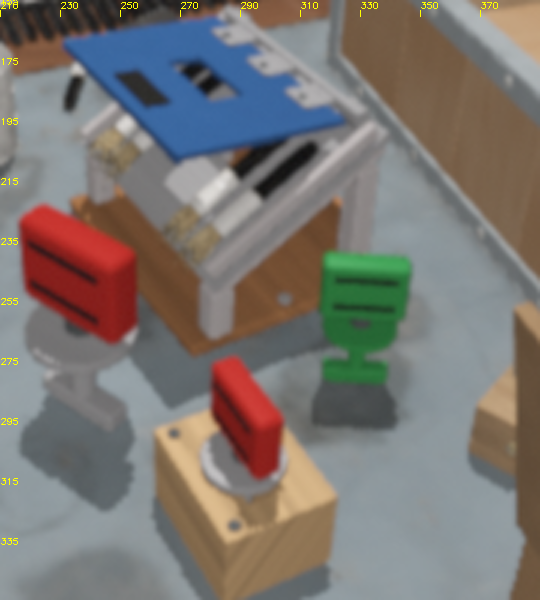

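```bash
cat > fit.py <<'E'
from h import *
T=lambda l:np.array(l)/4.4+[210,148]; S=lambda l:np.array(l)/3+[210,155]
# cover pts (distance from hinge d, y)
ct=[(130,85),(130,-85),(125,25),(125,-25),(105,-25),(105,25),(78,30),(78,-30),(52,-30),(52,30)]
pt=T([(31,346),(397,370),(162,332),(267,338),(269,298),(163,293),(158,236),(284,244),(287,190),(161,183)])
cs=[(130,85),(130,-85),(0,-85),(125,25),(105,25),(125,-25),(105,-25),(78,30),(52,30),(78,-30),(52,-30)]
ps=S([(65,42),(178,162),(345,122),(115,73),(142,69),(144,107),(170,101),(174,63),(200,60),(213,100),(240,95)])
def frame(yaw):return R.from_euler('z',yaw)*R.from_euler('y',-30,degrees=True)  # x up slope, z leans to front
def cov(p,c,hz=16.5):
    c=np.array(c,float);a=p[3]
    L=np.c_[65-c[:,0]*np.cos(a)-(19-hz)*np.sin(a),c[:,1],hz+c[:,0]*np.sin(a)+(19-hz)*np.cos(a)]
    return frame(p[2]).apply(L)+[p[0],p[1],100]
f=lambda p:np.r_[proj('top',cov(p,ct))-pt,proj('scene',cov(p,cs))-ps].ravel()
r=least_squares(f,[550,160,0,.4],loss='soft_l1');J=r.x
if __name__=="__main__":
    print('jig',J,'rms',np.sqrt(np.mean(f(J)**2)));print(np.round(f(J).reshape(-1,2),1))
    F=frame(J[2]);print('axes',F.as_matrix().round(3));print('pad now',cov(J,[(115,0)]),'pad shut',cov([*J[:3],0],[(115,0)]))
    kt=[(-28,9,22),(28,9,22),(28,-9,22),(-28,-9,22)]
    k=lambda p,c:R.from_euler('z',p[2]).apply(np.array(c,float))+[p[0],p[1],91]
    # handle along -y-ish: x end (+28) = left in top image (+y)
    tt=T([(636,465),(747,477),(745,510),(630,498)]); 
    st=S([(213,365),(237,357),(282,425),(256,435)])
    ct_=T([(667,493)])
    top=[(28,9,22),(-28,9,22),(-28,-9,22),(28,-9,22)]
    for name in 1,:
        A=[(28,9,22),(-28,9,22),(-28,-9,22),(28,-9,22)]
        # with yaw ~ +90: x->+y, y->-x ; far side is -y
        At=[(28,-9,22),(-28,-9,22),(-28,9,22),(28,9,22)]
        As=[(28,9,22),(28,-9,22),(-28,-9,22),(-28,9,22)]
        g=lambda p:np.r_[proj('top',k(p,At))-tt,proj('scene',k(p,As))-st,proj('top',k(p,[(0,0,-30)]))-ct_].ravel()
        q=least_squares(g,[400,-30,1.57],loss='soft_l1');print('key',q.x,np.round(g(q.x).reshape(-1,2),1).tolist())
    B=[ray('top',*x,55)[:2] for x in T([(588,416),(757,436),(748,572),(572,553)])];print('block',np.mean(B,0),np.array(B))
    print('big key',ray('top',*T([(425,545)])[0],130),'can',ray('top',232/1.4286,343/1.4286,85))
E
python3 fit.py
```

```text
jig [ 5.76172037e+02  1.68103785e+02 -7.30874303e-02  6.27314064e-01] rms 0.9991809719385994
[[-0.3 -2.9]
 [-0.5 -2. ]
 [-0.6  0.2]
 [-0.1  0.7]
 [ 0.2  0.4]
 [ 0.1 -0.3]
 [ 0.   0. ]
 [ 0.2  0.4]
 [ 0.4  0.9]
 [ 0.5  0.3]
 [ 1.1 -1.1]
 [ 1.3 -2.3]
 [ 1.8 -0.3]
 [-1.3  0.6]
 [-1.7  0.6]
 [ 0.2  0.6]
 [ 0.4  1. ]
 [-2.1 -0.3]
 [-0.2 -1. ]
 [-1.1  0.4]
 [ 0.8  0.1]]
axes [[ 0.864  0.073 -0.499]
 [-0.063  0.997  0.037]
 [ 0.5    0.     0.866]]
pad now [[507.73201528 173.11481611 159.71444066]] pad shut [[523.51172986 171.95945937  91.45448267]]
key [431.47228231 -59.2633909    1.43056339] [[0.5, -0.8], [1.2, 0.2], [0.9, 1.1], [1.0, 0.1], [-1.8, -0.9], [-0.1, -1.4], [1.0, -1.7], [-0.4, -1.4], [0.4, 0.4]]
block [432.31633432 -59.28178667] [[ 472.67174766  -19.73465075]
 [ 462.47969623 -108.0014589 ]
 [ 392.31693972 -100.03082395]
 [ 401.79695367   -9.36021307]]
big key [403.29812024  73.50924949 130.        ] can [473.62198121 388.17206866  85.        ]
```

```bash
cat >> h.py <<'E'
def go(s,Rt,pt,name=''):
    """shift (m) and turn (deg) in the current tool frame to reach TCP pt, Rt"""
    R0=R.from_quat(s["tool_rot"]); print(name,(R0.inv().apply(np.array(pt)-s["tcp_pos"])/1000).round(4).tolist(),np.degrees((R0.inv()*Rt).as_rotvec()).round(2).tolist())
def toolrot(x,z):
    z=np.array(z)/np.linalg.norm(z);x=np.array(x)-z*np.dot(x,z);x/=np.linalg.norm(x);return R.from_matrix(np.c_[x,np.cross(z,x),z])
E
python3 - <<'E'
from h import *; from fit import J,frame
from bench import robot
M=frame(J[2]).as_matrix();o=np.array([J[0],J[1],100]);s=robot.get_state()
Rt=toolrot(M[:,1],-M[:,2])
go(s,Rt,o-47*M[:,0]+301*M[:,2])
E
```

```text
[-0.3114, -0.3086, 0.0672] [-25.44, -19.93, 74.53]
```

move_arm([
  [-0.311,-0.309,0.067,-25.4,-19.9,74.5,0],
  [-0.311,-0.309,0.067,-25.4,-19.9,74.5,0],
  [-0.311,-0.309,0.067,-25.4,-19.9,74.5,0],
  [-0.311,-0.309,0.067,-25.4,-19.9,74.5,0],
  [-0.311,-0.309,0.067,-25.4,-19.9,74.5,0],
  [-0.311,-0.309,0.067,-25.4,-19.9,74.5,0],
  [-0.311,-0.309,0.067,-25.4,-19.9,74.5,0],
  [-0.311,-0.309,0.067,-25.4,-19.9,74.5,0],
  [-0.311,-0.309,0.067,-25.4,-19.9,74.5,0],
  [-0.311,-0.309,0.067,-25.4,-19.9,74.5,0],
  [-0.311,-0.309,0.067,-25.4,-19.9,74.5,0],
  [-0.311,-0.309,0.067,-25.4,-19.9,74.5,0],
])

```text
time: 1.7
tcp_pos: [384.9, 182.6, 337.9]
tool_rot: [0.707, 0.659, 0.177, 0.189]
ft_force: [-0.7, 0.4, 0.6]
width: 0.5
finger_force: 0.0
```

move_arm([
  [0,0,0.015,0,0,0,0],
  [0,0,0.03,0,0,0,0],
  [0,0,0.04,0,0,0,0],
  [0,0,0.05,0,0,0,0],
  [0,0,0.058,0,0,0,0],
  [0,0,0.065,0,0,0,0],
  [0,0,0.072,0,0,0,0],
  [0,0,0.078,0,0,0,0],
  [0,0,0.083,0,0,0,0],
  [0,0,0.087,0,0,0,0],
  [0,0,0.09,0,0,0,0],
  [0,0,0.09,0,0,0,0],
])

```text
time: 3.2
tcp_pos: [430.0, 178.7, 259.6]
tool_rot: [0.707, 0.658, 0.176, 0.189]
ft_force: [0.0, 0.8, 0.5]
width: 0.4
finger_force: 0.0
```

move_arm([
  [0,0,0.002,0,0,0,0],
  [0,0,0.004,0,0,0,0],
  [0,0,0.006,0,0,0,0],
  [0,0,0.007,0,0,0,0],
  [0,0,0.008,0,0,0,0],
  [0,0,0.008,0,0,0,0],
])

```text
time: 3.95
tcp_pos: [433.6, 178.8, 254.3]
tool_rot: [0.708, 0.658, 0.176, 0.189]
ft_force: [-31.8, -3.7, 29.4]
width: 1.0
finger_force: 20.2
```

```bash
python3 - <<'E'
from bench import viewer,robot
import cv2
d=viewer.get_image("scene")["color"][130:280,190:390,::-1]
cv2.imwrite("pics/press.png",cv2.resize(d,None,fx=4,fy=4,interpolation=cv2.INTER_CUBIC)); print(robot.get_state()["ft_force"])
E
```

```text
[-30.32803859  -2.70186483  29.20542707]
```

View pics/press.png

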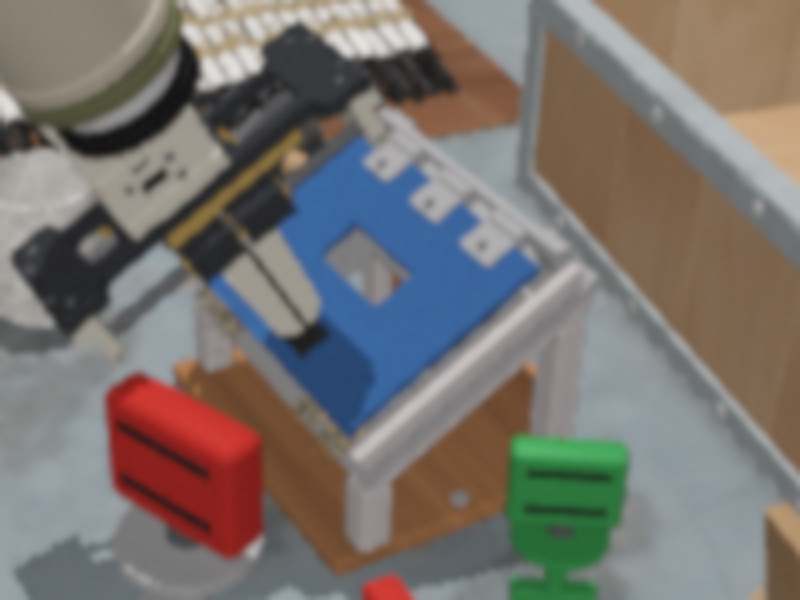

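move_arm([
  [0,0,-0.02,0,0,0,0],
  [0,0,-0.07,0,0,0,0],
  [0,0,-0.12,0,0,0,0],
  [0,0,-0.12,0,0,0,0],
])

```text
time: 4.5
tcp_pos: [374.3, 183.5, 361.7]
tool_rot: [0.707, 0.657, 0.181, 0.19]
ft_force: [0.3, -0.7, -0.4]
width: 0.8
finger_force: 0.0
```

```bash
python3 - <<'E'
from h import *
from bench import robot
s=robot.get_state();print(s['tcp_pos'])
go(s,toolrot([np.cos(1.45),np.sin(1.45),0],[0,0,-1]),[431.5,-59.5,91+167+110])
E
```

```text
[374.27250624 183.46329053 361.67254062]
 [-0.2382, 0.068, 0.0311] [30.41, -1.04, 2.69]
```

move_arm([
  [-0.238,0.068,0.031,30.4,-1,2.7,100],
  [-0.238,0.068,0.031,30.4,-1,2.7,100],
  [-0.238,0.068,0.031,30.4,-1,2.7,100],
  [-0.238,0.068,0.031,30.4,-1,2.7,100],
  [-0.238,0.068,0.031,30.4,-1,2.7,100],
  [-0.238,0.068,0.031,30.4,-1,2.7,100],
  [-0.238,0.068,0.031,30.4,-1,2.7,100],
  [-0.238,0.068,0.031,30.4,-1,2.7,100],
])

```text
time: 5.5
tcp_pos: [430.9, -58.7, 363.6]
tool_rot: [0.748, 0.664, -0.004, -0.001]
ft_force: [-0.2, 0.3, -0.5]
width: 76.0
finger_force: 0.0
```

```bash
python3 - <<'E'
from bench import viewer,robot
import cv2,numpy as np
a=viewer.get_image("top")["color"][148:283,210:390,::-1]
cv2.imwrite("pics/top2.png",cv2.resize(a,None,fx=4.4,fy=4.4,interpolation=cv2.INTER_CUBIC))
d=viewer.get_image("wrist");cv2.imwrite("pics/wrist2.png",d["color"][:,:,::-1])
print({k:v for k,v in d.items() if k!="color"},robot.get_state()['tcp_pos'],robot.get_state()['tool_rot'])
E
```

```text
{'fx': 343.13405936242754, 'fy': 343.13405936242754, 'cx': 285.25226958550894, 'cy': 212.88102514876422, 'xyz': array([439.05018508,  13.02835896, 342.93354349]), 'rotation': array([-0.13151626,  0.0110927 , -0.05927298,  0.98947822])} [431.01898171 -58.99486858 363.8233862 ] [ 0.7481852   0.66347791 -0.00378112 -0.00129429]
```

View pics/top2.png

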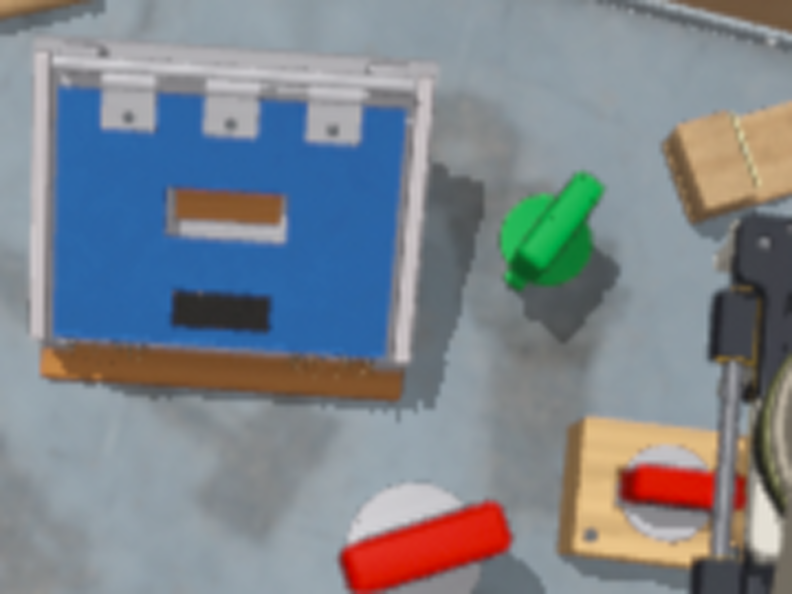

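View pics/wrist2.png

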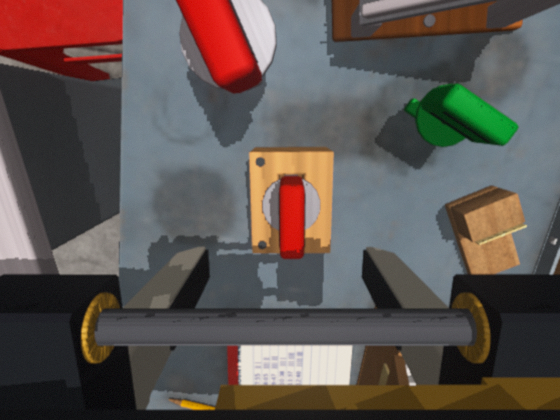

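```bash
cat > fit2.py <<'E'
from h import *; from fit import frame,cov
CAM['wrist']=(343.13405936242754,285.25226958550894,212.88102514876422,[439.05018508,13.02835896,342.93354349],[-0.13151626,0.0110927,-0.05927298,0.98947822])
T=lambda l:np.array(l)/4.4+[210,148]; S=lambda l:np.array(l)/4+[190,130]
c1=[(78,30),(78,-30),(52,-30),(52,30),(125,25),(125,-25),(105,-25),(105,25)]
p1=T([(165,236),(286,244),(287,194),(165,188),(171,326),(270,332),(271,296),(173,290)])
c2=[(52,30),(52,-30),(78,-30),(78,30)];p2=S([(357,225),(411,271),(380,305),(325,255)])
f=lambda p:np.r_[proj('top',cov([*p,0],c1))-p1,proj('scene',cov([*p,0],c2))-p2].ravel()
J=least_squares(f,[576,168,-.07],loss='soft_l1').x
if __name__=="__main__":
    print(J,np.round(f(J).reshape(-1,2),1).tolist())
    # plane height check from pressing
    M=frame(J[2]).as_matrix();print('press tip in slot frame',M.T@(np.array([433.6,178.8,254.3])+186*R.from_quat([0.708,0.658,0.176,0.189]).as_matrix()[:,2]-[J[0],J[1],100]))
    C=[ray('wrist',u,v,113)[:2] for u,v in[(280,179),(303,178),(303,258),(279,258)]];print(np.mean(C,0),np.array(C));print(ray('wrist',291,207,61))
    print(proj('wrist',[[431.5,-59.3,113],[431.5,-59.3,61]]))
E
python3 fit2.py
```

```text
[ 5.74950241e+02  1.68270151e+02 -5.90861809e-02] [[0.1, 0.1], [-0.1, 0.0], [0.3, 0.1], [0.5, -0.3], [0.2, -0.2], [0.0, -0.2], [0.3, -0.4], [0.1, -0.5], [-0.6, -0.9], [0.4, 0.5], [-1.2, 0.1], [-1.6, -0.8]]
press tip in slot frame [-45.85683577   0.94900213  18.49457601]
[433.6779741  -53.91068373] [[429.43318793 -24.67451762]
 [444.94427737 -25.84960284]
 [438.74484413 -83.574932  ]
 [421.58958696 -81.54368247]]
[433.5398926  -58.06560523  61.        ]
[[289.04404818 227.17355625]
 [288.78024457 208.67738181]]
```

```bash
python3 - <<'E'
from h import *
from bench import robot
s=robot.get_state();print(s['tcp_pos'],s['qd'].round(3))
go(s,toolrot([np.cos(1.45),np.sin(1.45),0],[0,0,-1]),[432.5,-59,91+167])
E
```

```text
[431.01898171 -58.99486858 363.8233862 ] [-0.006  0.005 -0.003 -0.     0.002 -0.   ]
 [0.0006, 0.0022, 0.1058] [-0.4, 0.23, 0.05]
```

move_arm([
  [0.001,0.002,0.04,-0.4,0.2,0,100],
  [0.001,0.002,0.07,-0.4,0.2,0,100],
  [0.001,0.002,0.09,-0.4,0.2,0,100],
  [0.001,0.002,0.106,-0.4,0.2,0,100],
  [0.001,0.002,0.106,-0.4,0.2,0,100],
  [0.001,0.002,0.106,-0.4,0.2,0,0],
  [0.001,0.002,0.106,-0.4,0.2,0,0],
  [0.001,0.002,0.106,-0.4,0.2,0,0],
  [0.001,0.002,0.106,-0.4,0.2,0,0],
  [0.001,0.002,0.106,-0.4,0.2,0,0],
  [0.001,0.002,0.106,-0.4,0.2,0,0],
  [0.001,0.002,0.106,-0.4,0.2,0,0],
])

```text
time: 7.1
tcp_pos: [432.3, -59.6, 257.6]
tool_rot: [0.749, 0.663, -0.0, -0.0]
ft_force: [-0.2, -0.3, 0.6]
width: 27.9
finger_force: 0.0
```

Still closing; then lift straight up.

move_arm([
  [0,0,0,0,0,0,0],
  [0,0,0,0,0,0,0],
  [0,0,0,0,0,0,0],
  [0,0,0,0,0,0,0],
])

```text
time: 7.6
tcp_pos: [432.4, -59.6, 257.7]
tool_rot: [0.749, 0.663, -0.0, 0.0]
ft_force: [1.0, -1.2, 0.3]
width: 17.6
finger_force: 30.0
```

move_arm([
  [0,0,-0.015,0,0,0,0],
  [0,0,-0.03,0,0,0,0],
  [0,0,-0.06,0,0,0,0],
  [0,0,-0.1,0,0,0,0],
  [0,0,-0.14,0,0,0,0],
  [0,0,-0.14,0,0,0,0],
  [0,0,-0.14,0,0,0,0],
])

```text
time: 8.48
tcp_pos: [432.2, -59.5, 397.6]
tool_rot: [0.749, 0.663, -0.0, 0.0]
ft_force: [0.1, -0.6, -2.7]
width: 17.8
finger_force: 30.0
```

```bash
python3 - <<'E'
from h import *; from fit2 import J,frame
from bench import robot,viewer
M=frame(J[2]).as_matrix();o=np.array([J[0],J[1],100]);s=robot.get_state();print(s['tcp_pos'],s['width'],s['finger_force'])
Rt=toolrot(M[:,1],-M[:,2]);go(s,Rt,o+(55+70+167)*M[:,2])
d=viewer.get_image("wrist");cv2.imwrite("pics/held.png",d["color"][:,:,::-1])
E
```

```text
[432.22678275 -59.49535843 397.62588836] 17.819024497283976 29.999634325504303
 [0.2343, -0.0317, 0.0446] [-30.01, 0.97, -3.51]
```

View pics/held.png

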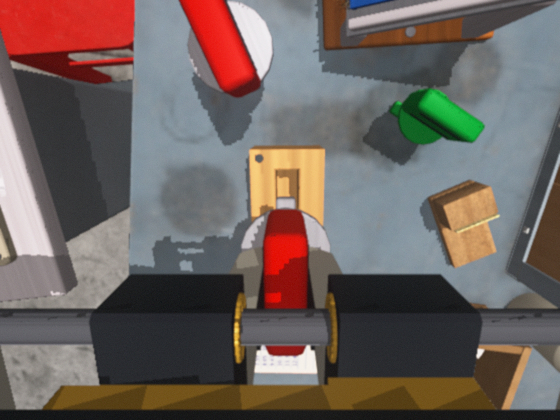

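move_arm([
  [0,0,-0.04,0,0,0,0],
  [0.05,-0.006,-0.04,-6,0.2,-0.7,0],
  [0.1,-0.014,-0.03,-13,0.4,-1.5,0],
  [0.15,-0.02,-0.02,-20,0.6,-2.3,0],
  [0.2,-0.027,0,-26,0.8,-3,0],
  [0.234,-0.032,0.02,-30,1,-3.5,0],
  [0.234,-0.032,0.045,-30,1,-3.5,0],
  [0.234,-0.032,0.045,-30,1,-3.5,0],
  [0.234,-0.032,0.045,-30,1,-3.5,0],
  [0.234,-0.032,0.045,-30,1,-3.5,0],
])

```text
time: 9.78
tcp_pos: [429.6, 176.2, 353.9]
tool_rot: [0.703, 0.662, 0.178, 0.188]
ft_force: [0.2, -0.6, -1.2]
width: 17.6
finger_force: 30.0
```

```bash
python3 - <<'E'
from h import *; from fit2 import J,frame
from bench import robot,viewer
M=frame(J[2]).as_matrix();o=np.array([J[0],J[1],100]);s=robot.get_state();print(s['tcp_pos'],s['width'],M.T@(s['tcp_pos']-o))
Rt=toolrot(M[:,1],-M[:,2]);go(s,Rt,o+(55+40+167)*M[:,2])
d=viewer.get_image("scene")["color"][130:280,190:390,::-1]
cv2.imwrite("pics/pre.png",cv2.resize(d,None,fx=4,fy=4,interpolation=cv2.INTER_CUBIC))
E
```

```text
[429.64070983 176.18680585 353.87815582] 17.627472645214553 [  0.91207583  -0.67795075 292.62665598]
 [0.0007, -0.001, 0.0306] [0.07, -0.03, -0.1]
```

View pics/pre.png

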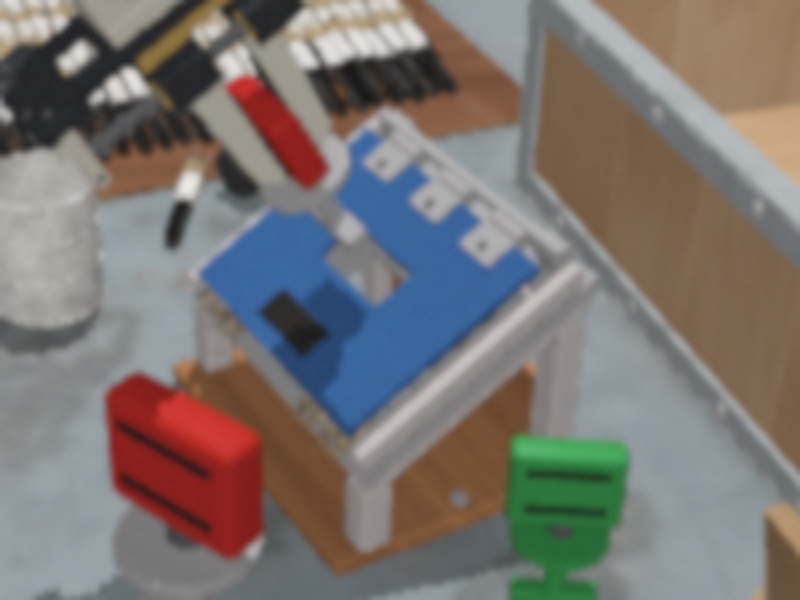

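move_arm([
  [0.001,-0.001,0.01,0,0,-0.1,0],
  [0.001,-0.001,0.02,0,0,-0.1,0],
  [0.001,-0.001,0.027,0,0,-0.1,0],
  [0.001,-0.001,0.033,0,0,-0.1,0],
  [0.001,-0.001,0.038,0,0,-0.1,0],
])

```text
time: 10.45
tcp_pos: [447.4, 176.5, 318.7]
tool_rot: [0.702, 0.663, 0.177, 0.188]
ft_force: [-0.5, 0.4, -1.8]
width: 17.7
finger_force: 30.0
```

move_arm([
  [0,0,0.004,0,0,0,0],
  [0,0,0.008,0,0,0,0],
  [0,0,0.012,0,0,0,0],
  [0,0,0.016,0,0,0,0],
  [0,0,0.02,0,0,0,0],
  [0,0,0.024,0,0,0,0],
  [0,0,0.027,0,0,0,0],
  [0,0,0.027,0,0,0,0],
])

```text
time: 11.45
tcp_pos: [460.7, 175.7, 295.5]
tool_rot: [0.702, 0.663, 0.177, 0.188]
ft_force: [-0.1, 0.1, -0.7]
width: 17.9
finger_force: 30.0
```

```bash
python3 - <<'E'
from h import *; from fit2 import J,frame
from bench import robot,viewer
M=frame(J[2]).as_matrix();o=np.array([J[0],J[1],100]);s=robot.get_state();print(s['tcp_pos'],s['ft_force'],M.T@s['ft_force'],M.T@(s['tcp_pos']-o))
Rt=toolrot(M[:,1],-M[:,2]);go(s,Rt,o+(55+167)*M[:,2])
E
```

```text
[460.71479828 175.69219272 295.48933654] [-0.07074927  0.06795519 -0.70177323] [-0.41552561  0.06365873 -0.5704341 ] [ -1.3930509    0.66328033 226.53592046]
 [-0.0007, 0.0014, 0.0045] [-0.04, -0.02, 0.08]
```

move_arm([
  [0,0.001,0.001,0,0,0,0],
  [0,0.001,0.002,0,0,0,0],
  [0,0.001,0.003,0,0,0,0],
  [0,0.001,0.004,0,0,0,0],
  [0,0.001,0.004,0,0,0,0],
])

```text
time: 12.08
tcp_pos: [463.6, 175.6, 292.7]
tool_rot: [0.702, 0.663, 0.177, 0.188]
ft_force: [0.8, -0.0, -1.5]
width: 18.1
finger_force: 30.0
```

move_arm([
  [0,0,0.0005,0,0,0,0],
  [0,0,0.001,0,0,0,0],
  [0,0,0.0015,0,0,0,0],
  [0,0,0.0015,0,0,0,0],
])

```text
time: 12.58
tcp_pos: [464.3, 175.6, 291.7]
tool_rot: [0.702, 0.663, 0.177, 0.188]
ft_force: [-4.9, -0.7, 2.8]
width: 17.8
finger_force: 30.0
```

move_arm([
  [0,0,-0.001,0,0,-9,0],
  [0,0,-0.001,0,0,-18,0],
  [0,0,-0.001,0,0,-27,0],
  [0,0,-0.001,0,0,-36,0],
  [0,0,-0.001,0,0,-45,0],
  [0,0,-0.001,0,0,-54,0],
  [0,0,-0.001,0,0,-63,0],
  [0,0,-0.001,0,0,-72,0],
  [0,0,-0.001,0,0,-81,0],
  [0,0,-0.001,0,0,-90,0],
  [0,0,-0.001,0,0,-90,0],
  [0,0,-0.001,0,0,-90,0],
])

```text
time: 14.08
tcp_pos: [463.8, 175.6, 292.4]
tool_rot: [0.029, 0.966, -0.007, 0.259]
ft_force: [0.0, -0.4, -1.9]
width: 17.8
finger_force: 30.0
```

```bash
python3 - <<'E'
from h import *; from fit2 import J,frame
from bench import robot,viewer
M=frame(J[2]).as_matrix();o=np.array([J[0],J[1],100]);s=robot.get_state();print(s['q'].round(2),s['width'],M.T@s['ft_force'],s['ft_torque'],M.T@(s['tcp_pos']-o))
go(s,toolrot(-M[:,0],-M[:,2]),o+(55+167)*M[:,2])
E
```

```text
[ 0.33 -0.29  2.15 -0.26  0.82 -1.04] 17.7581827925554 [-0.95043646 -0.42303889 -1.70263271] [ 0.02135821  0.44444945 -0.0646412 ] [ -0.2438892    0.74656428 222.27524496]
 [-0.0002, -0.0007, 0.0003] [0.03, -0.02, -0.12]
```

move_arm([
  [0,0,0.001,0,0,0,0],
  [0,0,0.001,0,0,0,40],
  [0,0,0.001,0,0,0,60],
  [0,0,0.001,0,0,0,60],
  [0,0,0.001,0,0,0,60],
  [0,0,0.001,0,0,0,60],
  [0,0,-0.02,0,0,0,60],
  [0,0,-0.05,0,0,0,60],
  [0,0,-0.1,0,0,0,60],
  [0,0,-0.15,0,0,0,60],
  [0,0,-0.15,0,0,0,60],
  [0,0,-0.15,0,0,0,60],
])

```text
time: 15.58
tcp_pos: [388.9, 179.9, 422.0]
tool_rot: [0.028, 0.966, -0.008, 0.259]
ft_force: [1.0, -0.4, 0.2]
width: 55.7
finger_force: 0.0
```

```bash
python3 - <<'E'
from bench import robot,viewer
import cv2,numpy as np
d=viewer.get_image("scene")["color"][130:280,190:390,::-1]; t=viewer.get_image("top")["color"][140:290,200:400,::-1]
cv2.imwrite("pics/end.png",cv2.resize(np.hstack([d,t]),None,fx=2,fy=2,interpolation=cv2.INTER_CUBIC));print(robot.get_state()['ft_force'])
E
```

```text
[ 0.36052811 -0.064336   -0.44690899]
```

View pics/end.png

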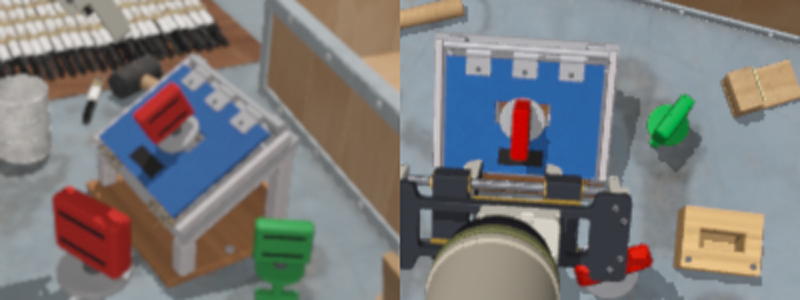

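The picture shows the cover shut, with the red handle lying across the slot (near 165,110 in the left half and 520,130 in the right). The can is upright where it stood, and the gripper is clear.

```bash
python3 -c "
from bench import robot
print(robot.hand_in())"
```

```text
the job is handed in; nothing more can be done
None
```

I pressed the cover shut, put the key through the slot, turned it a quarter turn so it locked under the deck, and released it; the can was not touched. I handed the job in at about 16 s, and the hand-in returned no verdict.

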